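# Vent the bench steriliser and slacken its lid by one turn

### The job

The small pressure steriliser has cooled down: first let off what pressure is left by pushing its drain-valve lever round with a fingertip until it lies fully in line with the pipe, pointing outwards. Only then loosen the lid clamp: push the hand wheel round anticlockwise (seen from above) by its upright handle through exactly one full turn, so that the handle comes to rest where it began. Push only, never grip or pinch the lever or the handle, and leave the beaker under the outlet and the other things on the bench undisturbed.

Things in the scene. Friction and masses are not known exactly. Their poses are not given: they have to be found in the camera images.
- steriliser: Stainless bench pressure steriliser, fixed to the bench: round heater base of 200 mm diameter, vessel of 170 mm diameter, lid (182 mm diameter, top 142 mm above the bench), over it a dark clamp bridge bar and on top of that the hand wheel. Origin: centre of its underside, on the bench; z up, -x is the front with the control knob, -y the side with the drain pipe, +y the side with the pressure gauge (its top 151 mm above the bench). Stands turned up to 0.4 rad either way.
- wheel_hub (a point): Centre of the top of the hand wheel's hub, on the vertical axis of the wheel, 195 mm above the bench. The wheel is horizontal: three spokes, ring-shaped rim of 132 mm outer diameter whose top is 192 mm above the bench. The threaded spindle in the hub (diameter 12 mm) does not turn; its end is 211 mm above the bench and rises 6 mm in a turn.
- wheel_handle (a point): Middle of the black upright handle that stands on the wheel's rim at the end of one spoke, 60 mm from the wheel's axis and 215 mm above the bench. The handle is about 21 mm thick; its black part reaches from 197 to 234 mm above the bench. It may start at any clock position in the half of the circle towards the robot, roughly.
- wheel (a joint): Turning angle of the hand wheel in rad, growing anticlockwise seen from above; one turn is 6.283. Its value at the start varies between about -0.9 and 0.9. Stiff: about 2.7 N at the handle keep it moving; it stays where it is left. Nothing stops it after one turn.
- valve_pivot (a point): Upright axis of the ball-valve lever on the drain pipe, 155 mm above the bench and 145 mm from the vessel's axis. The pipe runs straight out from the vessel's -y side.
- lever_grip (a point): Middle of the black sleeve of the valve lever, 54 mm from the valve's axis. The sleeve is 56 mm long, 18 mm wide and 10 mm thick, from 150 to 160 mm above the bench. Below it is free air down to the bench things.
- valve (a joint): Angle of the valve lever in rad, growing anticlockwise seen from above: 0 = shut, the lever across the pipe pointing to the steriliser's front (its -x); 1.571 = open, at its stop, the lever along the pipe pointing away from the vessel. To open it, push on the side that faces the vessel. About 2.2 N at the sleeve move it; it stays where it is left. Starts between 0 and 0.12.
- drain_beaker: Glass beaker, 58 mm diameter, 71 mm high, standing loose under the outlet of the drain pipe (190 mm from the vessel's axis). Origin: centre of its underside.
- closed_dish: Glass Petri dish with its lid on, 101 mm diameter, 22 mm high, loose. Origin: centre of its underside.
- specimen_cup: Closed specimen cup with screw lid, 50 mm diameter, 63 mm high, loose. Origin: centre of its underside.
- dropper_bottle: Dropper bottle, 27 mm diameter, 98 mm high, loose. Origin: centre of its underside.
- marker: Marker pen lying on the bench, 129 mm long, 17 mm high, loose. Origin: its middle, on its underside.
There are look-alikes about, which are no part of the job. Leave any purple look-alike of the drain_beaker alone.

How it is judged:
On the way, in this order (a step that is already met when the one before it is completed fails the run):
1. the drain valve is open: lever in line with the pipe (value of joint valve above 1.4 rad), for 0.1 s.
2. the fingers push the wheel by its handle, anticlockwise, well away from where it began (distance of wheel_handle from where it was at the start of the episode above 0.085 m and value of joint wheel above 0.6 rad and contact force between the fingers and wheel_c1 above 0.3 N).
3. the wheel has made one turn (distance of wheel_handle from where it was at the start of the episode below 0.012 m and value of joint wheel between 4.5 and 8 rad), for 0.1 s.
At the end, for the whole second after the job is handed in: The valve lever is within 10 degrees of its open stop, the wheel is at rest one turn anticlockwise from its start with the handle within 12 mm (11 degrees) of where it began, and the beaker still stands under the outlet (all of step 3 and value of joint valve above 1.4 rad and velocity of joint wheel between -0.05 and 0.05 rad/s and horizontal distance between drain_beaker and valve_pivot below 0.07 m); the robot touches nothing.
It fails at once if the wheel is turned while the valve is not yet open (distance of wheel_handle from where it was at the start of the episode above 0.02 m and value of joint valve below 1.2 rad).
It fails at once if the wheel's handle is pinched (pressed on both sides at once) (contact force between the fingers and wheel_c0 above 1.5 N and contact force between the fingers and wheel_c1 above 1.5 N).
It fails at once if the valve lever is pinched (pressed on both sides at once) (contact force between the fingers and valve_c0 above 1.5 N and contact force between the fingers and valve_c1 above 1.5 N).
It fails at once if the beaker is moved or lifted (distance of drain_beaker from where it was at the start of the episode above 0.015 m).
It fails at once if one of the other loose things is moved or lifted (distance of any of closed_dish, specimen_cup, dropper_bottle from where it was at the start of the episode above 0.02 m or distance of marker from where it was at the start of the episode above 0.03 m).
It also fails if it takes over 70 s, if anything falls off the work surface, if the arm or the gripper's body presses on something with over 40 N, if the wrist force passes 120 N, or if a joint passes its speed limit or range.

### The arm

A 6-joint arm with a two-finger parallel gripper is mounted at the origin on a cart in front of the work surface, level with it; the furniture and walls round the work are solid. World frame = base frame: x ahead of the robot, y to its left, z up, the work surface at z = 0. Lengths are in m, angles in rad, forces in N, time in s.
With the tool pointing down it reaches from about 0.275 to 0.85 m from the base axis. Payload 5.2 kg.
Tool frame: the origin (TCP) lies on the front face of the gripper's body, between the roots of the fingers; the fingertips stand 73 mm ahead of it and the grasp point (between the pads) lies 54 mm ahead of it; z points along the fingers, y is the line along which they close (so a half turn about z gives the same grasp; the last joint's range is limited). The gripper opens to 85 mm and grips with 20 to 120 N. Pads are 22 mm wide; open, the fingers measure 114 mm over their backs; the gripper's body (76 mm by 85 mm) begins 54 mm behind the grasp point. The pads swing forward as they close: fully open they stand 13 mm farther back than shut.
Start: joints at [1.047, 0.259, 1.535, -0, 1.348, -0.203], TCP at [0.173, 0.522, 0.304] pointing down, gripper open.
Joint ranges: [-3.14, 3.14], [-0.91, 2.08], [0.19, 2.58], [-1.22, 4.36], [0.22, 2.71], [-3.12, 3.12]. Speed limits (rad/s): [2.57, 2.57, 3.14, 3.14, 3.14, 3.14].

### API

Orientations are given as a unit quaternion [w, x, y, z].
In Python, from workcell import status, read_camera, order, spotter gives the robot as it stands.
- The arm moves only by the tool arm_command, never from a script. Its argument "motion" is a list of rows, each an object with "translation": the shift along the tool's x, y, z in m, a list of three; "delta_rot": the turn, a rotation vector about the tool's x, y, z in degrees, a list of three; "gripper": the opening in per cent of the stroke, from 0 (shut) to 100 (fully open). In form: [{"translation": [tx, ty, tz], "delta_rot": [wx, wy, wz], "gripper": gripper}, ...]. A call has 1 to 8 rows; each row shifts and turns the commanded pose from where the row before left it, along the tool's axes as they then stand; what a row does not reach is not made up. A row lasts 1/10 s, in which the tool goes at most 50 mm and 8.59 degrees, less where a joint would pass 70% of its speed; a pose out of reach is approached as far as the arm can. A call is refused whole if a number of a shift passes 0.05 or a number of a turn 8.59, either way. A call with a gripper value outside its range is refused whole. The fingers move at their own pace and stop on an object; the grip force is fixed at half the most. Time passes only in rows, so rows that do not move let the fingers close. It gives the time, the measured TCP pose, the force, the opening and the grip force at its end, in the units of the state.
- status.get_obs(): the state, without advancing time (a new reading comes with each control period).
- read_camera(name): name is "scene" or "top" or "wrist"; returns a dict with "img" (480x640x3 uint8, blue, green, red), "intrinsics" (3x3 intrinsics, pixels), "k1" (the pictures are not rectified: a ray, as slopes to the right and down, at radius r is drawn at 1 + k1 r^2 times it, then the intrinsics apply), "extrinsics" (4x4, takes a point from world to camera coordinates). Camera axes: x right, y down, z forward; pixel columns grow to the right and rows downward; lengths in m; the calibration is good to about 2 mm. A picture is of the moment at which its call begins. There is no depth.
- order.close_job(): hands the job in; it is judged then, once.
Trained networks look in a picture, given as the dict that the camera call returned (one of the last four; its "shot" number tells which), for a name from the list of things; names that differ only in an ending like _2 or _b are one class to them, and where a whole thing is asked for, a point or a joint stands for the part that bears it (a point fixed in the world has none). Each returns a list of dicts, best first, with "p" (0 to 1); they miss things now and then, are a little off and sometimes report something else, mostly with a low value. They report only what shows in the picture. A call takes as long as a camera call. They do not tell look-alikes from the thing itself.
- spotter.spot_in(picture, target): "centre" ([x, y, z] in m, in world coordinates, good to about 4 mm: the middle of the surface that is visible of it).
- spotter.landmark_of(picture, target): "centre" ([x, y, z] in m, in world coordinates, good to about 4 mm: a listed point, or the origin of a listed thing).
The state is a dict: "t": time; "qpos": joint angles; "qd": joint speeds; "effort": joint torques, N m; "tool_pos": TCP position; "eef_rot": TCP orientation; "contact_force": force on the tool from outside, world axes, zero at the start; "torque": the same for the moment, N m; "width": finger opening in m; "finger_force": force on a finger pad.
Only numpy, scipy, OpenCV 4.12 (cv2) and the standard library are available. Lean on these libraries where they do the work, as an engineer would, in place of code of your own. Each camera call takes 0.05 s, during which the arm holds its last target. There are 200 camera calls.

## Working session

There is one attempt and no reset: what is moved stays moved. The work goes in short steps, Python scripts to look and compute and a tool call to move; the robot and the scene stay as the last step left them, time stands still between calls to the robot, and variables do not carry over. Pictures are saved under pics/ and viewed, at most 10 in all, crops included, and the job is handed in when it is done.

Besides the shell and the picture viewer there is one more tool, called after "Call:" by a JSON object that holds its "name" and its "arguments", one argument or row to a line. arm_command: Moves the arm, as the interface text tells. Its arguments: {"type":"object","properties":{"motion":{"type":"array"}},"required":["motion"]}

```bash
mkdir -p pics
cat > h.py <<'E'
from workcell import status, read_camera, order, spotter
import cv2, numpy as np
np.set_printoptions(precision=4,suppress=True)
def obs():
    s=status.get_obs(); print({k:np.round(s[k],4).tolist() for k in ("t","tool_pos","eef_rot","contact_force","width","qpos")}); return s
E
python3 - <<'E'
from h import *
obs()
for c in ("scene","top"):
    p=read_camera(c); cv2.imwrite(f"pics/{c}0.png",p["img"])
    print(c,p["k1"],p["intrinsics"][0], np.linalg.inv(p["extrinsics"])[:3,3])
    for n in ("steriliser","wheel_hub","wheel_handle","valve_pivot","lever_grip","drain_beaker","closed_dish","specimen_cup","dropper_bottle","marker"):
        r=spotter.landmark_of(p,n); print(n,[(np.round(d["centre"],3).tolist(),round(d["p"],2)) for d in r[:3]])
E
```

```text
{'t': 0.0, 'tool_pos': [0.1732, 0.5216, 0.3031], 'eef_rot': [-0.0003, 0.1597, 0.9872, -0.0009], 'contact_force': [-0.3992, -0.6001, 0.543], 'width': 0.0851, 'qpos': [1.0472, 0.2593, 1.5361, 0.0, 1.348, -0.2028]}
scene -0.031606603797136104 [477.9934   0.     315.2558] [ 0.2821 -0.6187  0.9149]
steriliser [([0.568, 0.012, -0.003], 0.67)]
wheel_hub [([0.572, 0.009, 0.196], 0.56)]
wheel_handle [([0.519, -0.027, 0.216], 0.75)]
valve_pivot [([0.618, -0.126, 0.154], 0.55)]
lever_grip [([0.571, -0.146, 0.156], 0.89), ([0.62, -0.126, 0.156], 0.36)]
drain_beaker [([0.63, -0.172, -0.005], 0.96), ([0.666, -0.28, -0.0], 0.96), ([0.388, -0.253, 0.001], 0.89)]
closed_dish [([0.491, -0.167, 0.0], 0.59)]
specimen_cup [([0.445, 0.097, -0.003], 0.83)]
dropper_bottle [([0.494, 0.182, -0.0], 0.65)]
marker [([0.378, -0.038, -0.002], 0.53)]
top 0.008238634740470997 [551.5876   0.     314.7194] [ 0.3038 -0.0337  1.3015]
steriliser [([0.566, 0.005, -0.003], 0.71)]
wheel_hub [([0.568, 0.01, 0.196], 0.67)]
wheel_handle [([0.522, -0.027, 0.21], 0.78)]
valve_pivot [([0.619, -0.127, 0.156], 0.69)]
lever_grip [([0.568, -0.144, 0.155], 0.52)]
drain_beaker [([0.444, -0.362, 0.001], 0.94), ([0.631, -0.174, 0.004], 0.78), ([0.392, -0.256, -0.003], 0.75)]
closed_dish []
specimen_cup [([0.442, 0.091, -0.002], 0.93)]
dropper_bottle [([0.489, 0.181, 0.005], 0.57)]
marker [([0.377, -0.044, -0.004], 0.69)]
```

View pics/scene0.png

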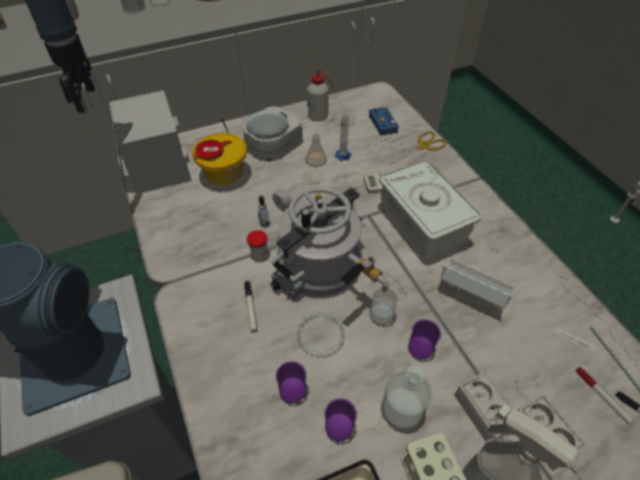

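View pics/top0.png

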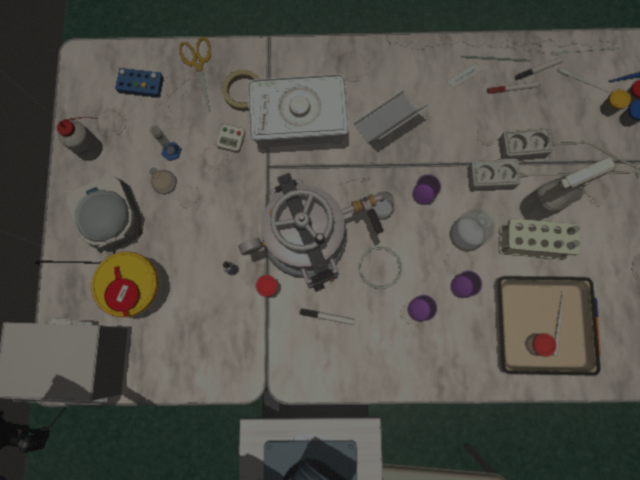

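The scene view shows the steriliser at about (320,230). Its black lever is near (350,262) and the true beaker is at (383,305); the purple beakers are the decoys. The top view agrees: hub at (302,218), handle at (320,238), lever at (378,222). The hub–handle distance (61 mm) and the hub–pivot distance (144 mm) both match the text.

```bash
cat >> h.py <<'E'
from scipy.spatial.transform import Rotation as R
HUB=np.array([.570,.0095]); PIV=np.array([.6185,-.1265])
def rot(yaw): # tool x at yaw (deg), z down
    a=np.radians(yaw); x=np.array([np.cos(a),np.sin(a),0]); z=np.array([0,0,-1.]); return R.from_matrix(np.c_[x,np.cross(z,x),z])
def cur():
    s=obs(); q=s["eef_rot"]; return np.array(s["tool_pos"]), R.from_quat(np.r_[q[1:],q[0]])
def plan(wps, start=None):
    """wps: list of (x,y,z,yaw), one per row"""
    p,r=start or cur()
    for i,w in enumerate(wps):
        P=np.array(w[:3]); Q=rot(w[3]); t=r.inv().apply(P-p); d=(r.inv()*Q).as_rotvec(degrees=True)
        print(i,np.round(t*1000,1).tolist(),np.round(d,2).tolist(), "BIG" if max(abs(t))>.05 or max(abs(d))>8.59 else ""); p,r=P,Q
def valve(phi,lag,r=.054,z=.218,off=0): # lever direction phi deg
    a=np.radians(phi); c=PIV+r*np.array([np.cos(a),np.sin(a)])+lag*np.array([np.sin(a),-np.cos(a)]); return (c[0],c[1],z,phi+90+off)
def wheel(h,lag,mis=0,r=.060,z=.280): # handle clock angle h deg
    a=np.radians(h); c=HUB+r*np.array([np.cos(a),np.sin(a)])+lag*np.array([np.sin(a),-np.cos(a)]); return (c[0],c[1],z,h+90+mis)
E
python3 - <<'E'
from h import *
p,r=cur(); w=read_camera("wrist"); c=np.linalg.inv(w["extrinsics"])[:3,3]; print("cam in tool",r.inv().apply(c-p))
y0=np.degrees(np.arctan2(*r.as_matrix()[[1,0],0])); print(y0)
v=valve(-158,.036); print(v)
N=28; A=np.r_[p,y0]; B=np.r_[v[:2],.345,v[3]]
k=np.arange(1,N+1)/N
W=A+k[:,None]*(B-A); W[:,2]=np.minimum(.303+.02*np.arange(1,N+1),.345)
plan(W.tolist())
E
```

```text
{'t': 1.1, 'tool_pos': [0.1734, 0.5219, 0.3039], 'eef_rot': [0.0, 0.1597, 0.9872, 0.0], 'contact_force': [-0.5122, 0.3293, 0.1718], 'width': 0.0858, 'qpos': [1.0472, 0.2586, 1.535, -0.0, 1.348, -0.2028]}
cam in tool [ 0.0693  0.0007 -0.071 ]
161.6180400379733
(np.float64(0.5549462344904207), np.float64(-0.11335013728005491), 0.218, -68)
{'t': 1.15, 'tool_pos': [0.1734, 0.522, 0.3039], 'eef_rot': [-0.0, 0.1597, 0.9872, 0.0], 'contact_force': [-0.3036, -1.2804, 0.3079], 'width': 0.0854, 'qpos': [1.0472, 0.2586, 1.535, 0.0, 1.348, -0.2028]}
0 [-20.1, -17.2, -19.1] [0.0, -0.0, 8.2] 
1 [-22.3, -14.2, -20.0] [0.0, 0.0, 8.2] 
2 [-24.1, -10.9, -2.0] [0.0, 0.0, 8.2] 
3 [-25.4, -7.3, 0.0] [0.0, 0.0, 8.2] 
4 [-26.2, -3.6, 0.0] [0.0, 0.0, 8.2] 
5 [-26.5, 0.2, 0.0] [0.0, 0.0, 8.2] 
6 [-26.2, 3.9, 0.0] [0.0, 0.0, 8.2] 
7 [-25.3, 7.6, 0.0] [0.0, 0.0, 8.2] 
8 [-24.0, 11.2, 0.0] [0.0, 0.0, 8.2] 
9 [-22.2, 14.5, 0.0] [0.0, 0.0, 8.2] 
10 [-19.9, 17.5, 0.0] [0.0, 0.0, 8.2] 
11 [-17.2, 20.1, 0.0] [0.0, 0.0, 8.2] 
12 [-14.1, 22.4, 0.0] [0.0, 0.0, 8.2] 
13 [-10.8, 24.2, 0.0] [0.0, 0.0, 8.2] 
14 [-7.2, 25.5, 0.0] [0.0, 0.0, 8.2] 
15 [-3.5, 26.2, 0.0] [0.0, 0.0, 8.2] 
16 [0.3, 26.5, 0.0] [0.0, 0.0, 8.2] 
17 [4.0, 26.2, 0.0] [0.0, 0.0, 8.2] 
18 [7.7, 25.3, 0.0] [0.0, 0.0, 8.2] 
19 [11.3, 24.0, 0.0] [0.0, 0.0, 8.2] 
20 [14.6, 22.1, 0.0] [0.0, 0.0, 8.2] 
21 [17.6, 19.8, 0.0] [0.0, 0.0, 8.2] 
22 [20.2, 17.1, 0.0] [0.0, 0.0, 8.2] 
23 [22.4, 14.0, 0.0] [0.0, 0.0, 8.2] 
24 [24.2, 10.7, 0.0] [0.0, 0.0, 8.2] 
25 [25.5, 7.1, 0.0] [0.0, 0.0, 8.2] 
26 [26.2, 3.4, 0.0] [0.0, 0.0, 8.2] 
27 [26.5, -0.4, 0.0] [0.0, 0.0, 8.2]
```

Call:
{"name": "arm_command", "arguments": {
  "motion": [
    {"translation":[-0.02,-0.017,-0.019],"delta_rot":[0,0,8.2],"gripper":0},
    {"translation":[-0.022,-0.014,-0.02],"delta_rot":[0,0,8.2],"gripper":0},
    {"translation":[-0.024,-0.011,-0.002],"delta_rot":[0,0,8.2],"gripper":0},
    {"translation":[-0.025,-0.007,0],"delta_rot":[0,0,8.2],"gripper":0},
    {"translation":[-0.026,-0.004,0],"delta_rot":[0,0,8.2],"gripper":0},
    {"translation":[-0.0265,0,0],"delta_rot":[0,0,8.2],"gripper":0},
    {"translation":[-0.026,0.004,0],"delta_rot":[0,0,8.2],"gripper":0},
    {"translation":[-0.025,0.0075,0],"delta_rot":[0,0,8.2],"gripper":0}
  ]
}}

```text
t: 1.95
tool_pos: [0.2815, 0.3408, 0.3451]
eef_rot: [0.0, 0.671, 0.741, 0.0]
contact_force: [-0.2, 0.8, 0.8]
width: 0.0001
finger_force: 0.0
```

Call:
{"name": "arm_command", "arguments": {
  "motion": [
    {"translation":[-0.024,0.011,0],"delta_rot":[0,0,8.2],"gripper":0},
    {"translation":[-0.022,0.0145,0],"delta_rot":[0,0,8.2],"gripper":0},
    {"translation":[-0.02,0.0175,0],"delta_rot":[0,0,8.2],"gripper":0},
    {"translation":[-0.017,0.02,0],"delta_rot":[0,0,8.2],"gripper":0},
    {"translation":[-0.014,0.0225,0],"delta_rot":[0,0,8.2],"gripper":0},
    {"translation":[-0.011,0.024,0],"delta_rot":[0,0,8.2],"gripper":0},
    {"translation":[-0.007,0.0255,0],"delta_rot":[0,0,8.2],"gripper":0},
    {"translation":[-0.0035,0.026,0],"delta_rot":[0,0,8.2],"gripper":0}
  ]
}}

```text
t: 2.75
tool_pos: [0.3902, 0.1598, 0.3451]
eef_rot: [0.0, 0.966, 0.259, 0.0]
contact_force: [-0.2, -0.6, 1.3]
width: 0.0
finger_force: 0.0
```

Call:
{"name": "arm_command", "arguments": {
  "motion": [
    {"translation":[0,0.0265,0],"delta_rot":[0,0,8.2],"gripper":0},
    {"translation":[0.004,0.026,0],"delta_rot":[0,0,8.2],"gripper":0},
    {"translation":[0.0075,0.0255,0],"delta_rot":[0,0,8.2],"gripper":0},
    {"translation":[0.011,0.024,0],"delta_rot":[0,0,8.2],"gripper":0},
    {"translation":[0.0145,0.022,0],"delta_rot":[0,0,8.2],"gripper":0},
    {"translation":[0.0175,0.02,0],"delta_rot":[0,0,8.2],"gripper":0},
    {"translation":[0.02,0.017,0],"delta_rot":[0,0,8.2],"gripper":0},
    {"translation":[0.022,0.014,0],"delta_rot":[0,0,8.2],"gripper":0}
  ]
}}

```text
t: 3.55
tool_pos: [0.4979, -0.0218, 0.345]
eef_rot: [-0.0, 0.952, -0.305, 0.0]
contact_force: [0.5, 0.4, -0.1]
width: 0.0001
finger_force: 0.0
```

Run:
```python
from h import *
p,r=cur(); w=read_camera("wrist"); cv2.imwrite("pics/w1.png",w["img"])
y0=np.degrees(np.arctan2(*r.as_matrix()[[1,0],0])); print(y0)
for n in ("wheel_hub","wheel_handle","valve_pivot","lever_grip"):
    for cam in ("wrist","top","scene"):
        pic=w if cam=="wrist" else read_camera(cam)
        print(n,cam,[(np.round(d["centre"],4).tolist(),round(d["p"],2)) for d in spotter.landmark_of(pic,n)[:2]])
        if cam!="wrist": pass
    w=read_camera("wrist")
v=valve(-158,.036)
A=np.r_[p,y0]; B=np.r_[v[:2],.345,v[3]]
W=[A+(B-A)*k/5 for k in range(1,6)]
plan(W)
```

```text
{'t': 3.55, 'tool_pos': [0.4979, -0.0218, 0.345], 'eef_rot': [-0.0, 0.9523, -0.3051, 0.0001], 'contact_force': [0.5097, 0.3758, -0.137], 'width': 0.0001, 'qpos': [-0.268, 0.139, 1.5847, 0.0001, 1.4177, 1.9228]}
-35.52899473848224
wheel_hub wrist [([0.567, 0.0113, 0.1954], 0.88)]
wheel_hub top [([0.5637, 0.0117, 0.1976], 0.7)]
wheel_hub scene [([0.5719, 0.011, 0.1977], 0.68)]
wheel_handle wrist [([0.5208, -0.0271, 0.2167], 0.58)]
wheel_handle top [([0.6202, -0.1258, 0.1538], 0.71)]
wheel_handle scene [([0.5234, -0.0275, 0.2123], 0.71)]
valve_pivot wrist [([0.6186, -0.1293, 0.1582], 0.72)]
valve_pivot top [([0.6228, -0.1268, 0.1531], 0.92)]
valve_pivot scene [([0.6205, -0.1255, 0.1565], 0.62)]
lever_grip wrist [([0.5686, -0.1447, 0.1571], 0.72), ([0.5191, -0.0291, 0.2161], 0.27)]
lever_grip top [([0.5692, -0.1455, 0.1551], 0.74), ([0.6313, -0.1744, 0.0015], 0.37)]
lever_grip scene [([0.5723, -0.1444, 0.1565], 0.66)]
{'t': 4.8, 'tool_pos': [0.4974, -0.0208, 0.3449], 'eef_rot': [0.0, 0.9532, -0.3022, -0.0], 'contact_force': [-0.7253, 0.7204, 0.3119], 'width': 0.0001, 'qpos': [-0.2663, 0.1382, 1.5858, -0.0, 1.4176, 1.9186]}
0 [20.8, 8.9, -0.1] [0.0, 0.0, 6.84] 
1 [20.7, 6.0, -0.0] [0.0, 0.0, 6.49] 
2 [21.3, 3.6, -0.0] [0.0, 0.0, 6.49] 
3 [21.5, 1.1, -0.0] [0.0, 0.0, 6.49] 
4 [21.5, -1.3, -0.0] [0.0, 0.0, 6.49]
```

View pics/w1.png

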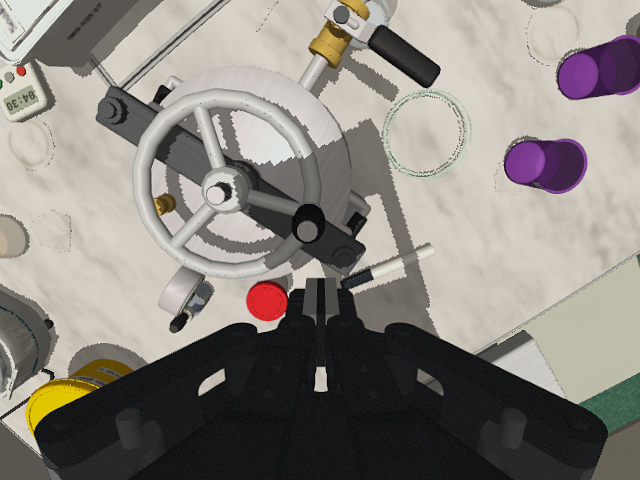

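The wrist view shows the hub at (222,190), the handle at (308,225) and the lever sleeve at (405,55). There is free air on the lever's vessel side. Next I refine the constants and approach the lever.

```bash
sed -i 's/^HUB=.*/HUB=np.array([.5683,.0105]); PIV=np.array([.6195,-.1268])/' h.py
python3 - <<'E'
from h import *
p,r=cur(); y0=np.degrees(np.arctan2(*r.as_matrix()[[1,0],0]))
v=np.array(valve(-160,.036)); A=np.r_[p,y0]; B=v.copy(); B[2]=.345; print(v)
W=[A+(B-A)*k/5 for k in range(1,6)]
for z in (.30,.258,.218): b=B.copy(); b[2]=z; W.append(b)
phis=np.linspace(-160,-72,13)
W+=[valve(-160,.022)]+[valve(f,.0195) for f in phis[1:]]
plan(W)
E
```

```text
{'t': 4.8, 'tool_pos': [0.4974, -0.0208, 0.3449], 'eef_rot': [0.0, 0.9532, -0.3022, -0.0], 'contact_force': [-0.7253, 0.7204, 0.3119], 'width': 0.0001, 'qpos': [-0.2663, 0.1382, 1.5858, -0.0, 1.4176, 1.9186]}
[  0.5564  -0.1114   0.218  -70.    ]
{'t': 4.8, 'tool_pos': [0.4974, -0.0208, 0.3449], 'eef_rot': [0.0, 0.9532, -0.3022, -0.0], 'contact_force': [-0.7253, 0.7204, 0.3119], 'width': 0.0001, 'qpos': [-0.2663, 0.1382, 1.5858, -0.0, 1.4176, 1.9186]}
0 [20.1, 8.0, -0.0] [0.0, 0.0, 6.96] 
1 [20.9, 5.5, -0.0] [0.0, 0.0, 6.96] 
2 [21.4, 2.9, -0.0] [0.0, 0.0, 6.96] 
3 [21.6, 0.3, -0.0] [0.0, 0.0, 6.96] 
4 [21.5, -2.3, -0.0] [0.0, 0.0, 6.96] 
5 [0.0, 0.0, 45.0] [0.0, 0.0, 0.0] 
6 [0.0, 0.0, 42.0] [0.0, 0.0, 0.0] 
7 [0.0, 0.0, 40.0] [0.0, 0.0, 0.0] 
8 [14.0, 0.0, 0.0] [0.0, 0.0, 0.0] 
9 [9.6, 2.0, 0.0] [0.0, 0.0, -7.33] 
10 [7.1, 2.0, 0.0] [0.0, 0.0, -7.33] 
11 [7.1, 2.0, 0.0] [0.0, 0.0, -7.33] 
12 [7.1, 2.0, 0.0] [0.0, 0.0, -7.33] 
13 [7.1, 2.0, 0.0] [0.0, 0.0, -7.33] 
14 [7.1, 2.0, 0.0] [0.0, 0.0, -7.33] 
15 [7.1, 2.0, 0.0] [0.0, 0.0, -7.33] 
16 [7.1, 2.0, 0.0] [0.0, 0.0, -7.33] 
17 [7.1, 2.0, 0.0] [0.0, 0.0, -7.33] 
18 [7.1, 2.0, 0.0] [0.0, 0.0, -7.33] 
19 [7.1, 2.0, 0.0] [0.0, 0.0, -7.33] 
20 [7.1, 2.0, 0.0] [0.0, 0.0, -7.33]
```

Call:
{"name": "arm_command", "arguments": {
  "motion": [
    {"translation":[0.02,0.008,0],"delta_rot":[0,0,7],"gripper":0},
    {"translation":[0.021,0.0055,0],"delta_rot":[0,0,7],"gripper":0},
    {"translation":[0.0215,0.003,0],"delta_rot":[0,0,7],"gripper":0},
    {"translation":[0.0215,0.0005,0],"delta_rot":[0,0,7],"gripper":0},
    {"translation":[0.0215,-0.0025,0],"delta_rot":[0,0,7],"gripper":0},
    {"translation":[0,0,0.045],"delta_rot":[0,0,0],"gripper":0},
    {"translation":[0,0,0],"delta_rot":[0,0,0],"gripper":0}
  ]
}}

```text
t: 5.5
tool_pos: [0.5539, -0.1111, 0.2944]
eef_rot: [0.001, 0.818, -0.575, -0.005]
contact_force: [-1.8, -0.7, -0.9]
width: 0.0002
finger_force: 0.0
```

Call:
{"name": "arm_command", "arguments": {
  "motion": [
    {"translation":[0,0,0.042],"delta_rot":[0,0,0],"gripper":0},
    {"translation":[0,0,0.02],"delta_rot":[0,0,0],"gripper":0},
    {"translation":[0,0,0.02],"delta_rot":[0,0,0],"gripper":0},
    {"translation":[0,0,0],"delta_rot":[0,0,0],"gripper":0}
  ]
}}

```text
t: 5.9
tool_pos: [0.5551, -0.1106, 0.2164]
eef_rot: [0.001, 0.818, -0.575, -0.002]
contact_force: [0.4, 0.1, 0.7]
width: 0.0
finger_force: 0.0
```

Call:
{"name": "arm_command", "arguments": {
  "motion": [
    {"translation":[0.014,0,0],"delta_rot":[0,0,0],"gripper":0},
    {"translation":[0.0095,0.002,0],"delta_rot":[0,0,-7.3],"gripper":0},
    {"translation":[0.007,0.002,0],"delta_rot":[0,0,-7.3],"gripper":0},
    {"translation":[0.007,0.002,0],"delta_rot":[0,0,-7.3],"gripper":0},
    {"translation":[0.007,0.002,0],"delta_rot":[0,0,-7.3],"gripper":0}
  ]
}}

```text
t: 6.4
tool_pos: [0.57, -0.1554, 0.22]
eef_rot: [-0.0, 0.938, -0.347, 0.001]
contact_force: [-0.5, 2.7, -0.0]
width: -0.0002
finger_force: 1.4
```

Run:
```python
from h import *
p,r=cur(); y0=np.degrees(np.arctan2(*r.as_matrix()[[1,0],0])); print(y0)
for cam in ("wrist","top","scene"):
    pic=read_camera(cam)
    if cam=="wrist": cv2.imwrite("pics/w2.png",pic["img"])
    for n in ("lever_grip","drain_beaker"):
        print(n,cam,[(np.round(d["centre"],4).tolist(),round(d["p"],2),np.degrees(np.arctan2(*(np.array(d["centre"])[[1,0]]-PIV[::-1])))) for d in spotter.landmark_of(pic,n)[:3]])
f0=-131
plan([valve(f,.0195) for f in np.linspace(y0-90,-72,9)[1:]])
```

```text
{'t': 6.4, 'tool_pos': [0.57, -0.1554, 0.22], 'eef_rot': [-0.0005, 0.9377, -0.3475, 0.0008], 'contact_force': [-0.5397, 2.6886, -0.0249], 'width': -0.0002, 'qpos': [-0.4553, 0.3962, 1.5526, 0.0011, 1.1914, 1.8249]}
-40.66687464464146
lever_grip wrist [([0.582, -0.169, 0.1545], 0.94, np.float64(-131.62511100778244))]
drain_beaker wrist [([0.6336, -0.1744, -0.0005], 0.97, np.float64(-73.49973702878972)), ([0.4447, -0.3616, 0.0001], 0.89, np.float64(-126.66633328409524)), ([0.3937, -0.2566, 0.0046], 0.79, np.float64(-150.1077729904629))]
lever_grip top []
drain_beaker top [([0.3906, -0.2589, -0.006], 0.78, np.float64(-150.01041582445194)), ([0.4447, -0.36, -0.0006], 0.7, np.float64(-126.85417000980944))]
lever_grip scene [([0.5913, -0.1695, 0.1536], 0.55, np.float64(-123.44163209860075))]
drain_beaker scene [([0.4421, -0.3575, 0.0018], 0.93, np.float64(-127.55898891488032)), ([0.6646, -0.2801, -0.0045], 0.87, np.float64(-73.60641278226574)), ([0.3913, -0.2566, -0.002], 0.83, np.float64(-150.3688113979989))]
{'t': 6.85, 'tool_pos': [0.5693, -0.1549, 0.2183], 'eef_rot': [0.0001, 0.9366, -0.3505, 0.0003], 'contact_force': [-1.1469, 0.9892, 0.5042], 'width': -0.0004, 'qpos': [-0.4544, 0.3969, 1.5559, -0.0002, 1.1881, 1.8326]}
0 [7.3, 2.0, 0.3] [0.0, -0.04, -7.7] 
1 [7.1, 2.0, 0.0] [0.0, 0.0, -7.33] 
2 [7.1, 2.0, 0.0] [0.0, 0.0, -7.33] 
3 [7.1, 2.0, 0.0] [0.0, 0.0, -7.33] 
4 [7.1, 2.0, 0.0] [0.0, 0.0, -7.33] 
5 [7.1, 2.0, 0.0] [0.0, 0.0, -7.33] 
6 [7.1, 2.0, 0.0] [0.0, 0.0, -7.33] 
7 [7.1, 2.0, 0.0] [0.0, 0.0, -7.33]
```

View pics/w2.png

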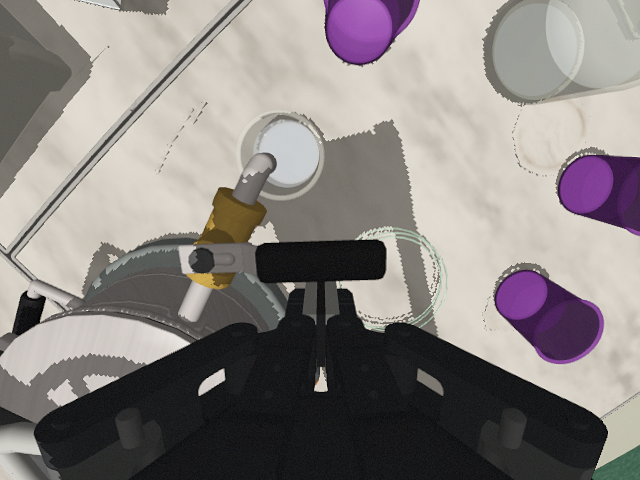

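The wrist view shows the closed fingers at (320,300) pushing squarely on the vessel side of the sleeve (320,260), and the lever has turned about 30°. I keep going.

Call:
{"name": "arm_command", "arguments": {
  "motion": [
    {"translation":[0.007,0.002,0],"delta_rot":[0,0,-7.5],"gripper":0},
    {"translation":[0.007,0.002,0],"delta_rot":[0,0,-7.3],"gripper":0},
    {"translation":[0.007,0.002,0],"delta_rot":[0,0,-7.3],"gripper":0},
    {"translation":[0.007,0.002,0],"delta_rot":[0,0,-7.3],"gripper":0},
    {"translation":[0.007,0.002,0],"delta_rot":[0,0,-7.3],"gripper":0},
    {"translation":[0.007,0.002,0],"delta_rot":[0,0,-7.3],"gripper":0},
    {"translation":[0.007,0.002,0],"delta_rot":[0,0,-7.3],"gripper":0}
  ]
}}

```text
t: 7.55
tool_pos: [0.6092, -0.183, 0.2179]
eef_rot: [-0.0, 0.996, 0.092, -0.001]
contact_force: [-2.3, 1.8, 1.4]
width: 0.0002
finger_force: 1.3
```

Call:
{"name": "arm_command", "arguments": {
  "motion": [
    {"translation":[0.007,0.002,0],"delta_rot":[0,0,-7.3],"gripper":0},
    {"translation":[0,0,0],"delta_rot":[0,0,0],"gripper":0}
  ]
}}

```text
t: 7.75
tool_pos: [0.6173, -0.1837, 0.2178]
eef_rot: [0.0, 0.988, 0.154, -0.0]
contact_force: [0.4, -0.4, -0.8]
width: -0.0001
finger_force: 0.0
```

Run:
```python
from h import *
p,r=cur(); y0=np.degrees(np.arctan2(*r.as_matrix()[[1,0],0])); print(y0)
for cam in ("wrist","top","scene"):
    pic=read_camera(cam)
    if cam=="wrist": cv2.imwrite("pics/w3.png",pic["img"])
    for n in ("lever_grip","valve_pivot"):
        print(n,cam,[(np.round(d["centre"],4).tolist(),round(d["p"],2),np.degrees(np.arctan2(*(np.array(d["centre"])[[1,0]]-PIV[::-1])))) for d in spotter.landmark_of(pic,n)[:3]])
```

```text
{'t': 7.75, 'tool_pos': [0.6173, -0.1837, 0.2178], 'eef_rot': [0.0, 0.9881, 0.1535, -0.0001], 'contact_force': [0.4209, -0.37, -0.7883], 'width': -0.0001, 'qpos': [-0.4621, 0.4883, 1.4107, -0.0001, 1.2428, 0.8004]}
17.664594159061913
lever_grip wrist [([0.6344, -0.1763, 0.1568], 0.67, np.float64(-73.24767464397488))]
valve_pivot wrist [([0.6168, -0.1265, 0.1605], 0.61, np.float64(173.65980825409028))]
lever_grip top []
valve_pivot top [([0.6217, -0.1241, 0.1526], 0.88, np.float64(50.826342029555974))]
lever_grip scene [([0.6421, -0.1797, 0.1536], 0.57, np.float64(-66.8668006694565))]
valve_pivot scene [([0.6178, -0.1259, 0.1564], 0.62, np.float64(152.1027289690533))]
```

View pics/w3.png

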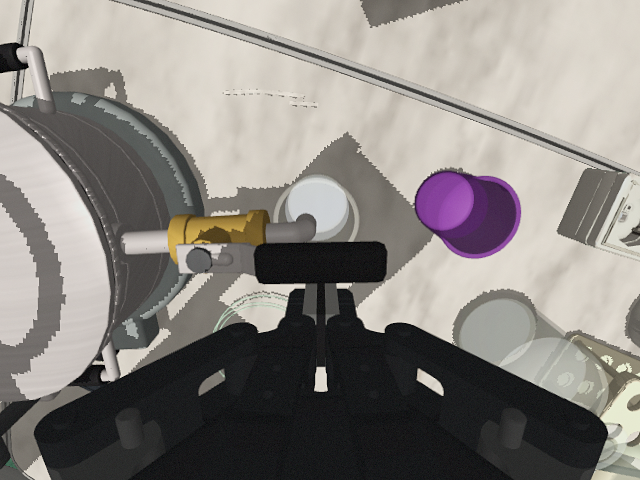

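The lever (320,262) looks level with the pipe to within about 3–4°. One more small nudge to the stop, then I back off and lift.

Call:
{"name": "arm_command", "arguments": {
  "motion": [
    {"translation":[0.003,0,0],"delta_rot":[0,0,-2],"gripper":0},
    {"translation":[0.001,0,0],"delta_rot":[0,0,0],"gripper":0}
  ]
}}

```text
t: 8.4
tool_pos: [0.6199, -0.1833, 0.218]
eef_rot: [0.001, 0.985, 0.17, -0.001]
contact_force: [-6.6, -4.6, 2.3]
width: 0.0001
finger_force: 3.6
```

Call:
{"name": "arm_command", "arguments": {
  "motion": [
    {"translation":[-0.02,0,0],"delta_rot":[0,0,0],"gripper":0},
    {"translation":[0,0,-0.04],"delta_rot":[0,0,0],"gripper":0},
    {"translation":[0,0,-0.045],"delta_rot":[0,0,0],"gripper":0},
    {"translation":[0,0,-0.045],"delta_rot":[0,0,0],"gripper":0}
  ]
}}

```text
t: 8.8
tool_pos: [0.6015, -0.189, 0.3491]
eef_rot: [-0.001, 0.985, 0.17, -0.0]
contact_force: [0.4, -0.5, 1.0]
width: -0.0001
finger_force: 0.0
```

Run:
```python
from h import *
p,r=cur(); y0=np.degrees(np.arctan2(*r.as_matrix()[[1,0],0])); print(y0)
for cam in ("wrist","top","scene"):
    pic=read_camera(cam)
    for n in ("lever_grip","valve_pivot"):
        print(n,cam,[(np.round(d["centre"],4).tolist(),round(d["p"],2),np.degrees(np.arctan2(*(np.array(d["centre"])[[1,0]]-PIV[::-1])))) for d in spotter.landmark_of(pic,n)[:3]])
h=-141
S=np.array(wheel(h,.045)); B=S.copy(); B[2]=.348; A=np.r_[p,y0]
N=9
W=[A+(B-A)*k/N for k in range(1,N+1)]
for z in (.31,.28): b=B.copy(); b[2]=z; W.append(b)
print(S); plan(W)
```

```text
{'t': 8.8, 'tool_pos': [0.6015, -0.189, 0.3491], 'eef_rot': [-0.0005, 0.9855, 0.1697, -0.0002], 'contact_force': [0.3948, -0.4534, 0.9534], 'width': -0.0001, 'qpos': [-0.4813, 0.3829, 1.2505, 0.0005, 1.5092, 0.7484]}
19.542838582012607
lever_grip wrist [([0.6355, -0.1753, 0.1553], 0.89, np.float64(-71.74243692461036))]
valve_pivot wrist [([0.6156, -0.1266, 0.1579], 0.64, np.float64(177.06432655357875))]
lever_grip top [([0.6356, -0.1754, 0.1557], 0.74, np.float64(-71.67121988727519))]
valve_pivot top [([0.6185, -0.1287, 0.1546], 0.82, np.float64(-117.75854060105988))]
lever_grip scene [([0.6455, -0.1756, 0.1536], 0.88, np.float64(-61.95189424544703))]
valve_pivot scene [([0.6161, -0.1256, 0.1542], 0.66, np.float64(160.55996517182408))]
[  0.4934   0.0077   0.28   -51.    ]
{'t': 9.25, 'tool_pos': [0.6015, -0.189, 0.346], 'eef_rot': [-0.0011, 0.9854, 0.1703, -0.0013], 'contact_force': [0.3285, -0.4482, 0.8203], 'width': 0.0, 'qpos': [-0.4811, 0.3853, 1.2543, 0.0001, 1.5055, 0.7475]}
0 [-3.9, -24.6, -2.9] [-0.14, 0.14, 7.9] 
1 [-7.3, -23.8, 0.1] [0.0, 0.0, 7.84] 
2 [-10.5, -22.6, 0.1] [0.0, 0.0, 7.84] 
3 [-13.5, -21.0, 0.1] [0.0, 0.0, 7.84] 
4 [-16.2, -18.9, 0.1] [0.0, 0.0, 7.84] 
5 [-18.7, -16.5, 0.1] [0.0, 0.0, 7.84] 
6 [-20.8, -13.8, 0.1] [0.0, 0.0, 7.84] 
7 [-22.4, -10.9, 0.1] [0.0, 0.0, 7.84] 
8 [-23.7, -7.7, 0.1] [0.0, 0.0, 7.84] 
9 [0.0, 0.0, 38.0] [0.0, 0.0, 0.0] 
10 [0.0, 0.0, 30.0] [0.0, 0.0, 0.0]
```

Force rose to about 8 N with no further motion, so the lever is on its stop; all the estimates put it at or past -72°, and open is about -70°. Now the wheel.

Call:
{"name": "arm_command", "arguments": {
  "motion": [
    {"translation":[-0.004,-0.0245,-0.003],"delta_rot":[0,0,7.9],"gripper":0},
    {"translation":[-0.0075,-0.024,0],"delta_rot":[0,0,7.8],"gripper":0},
    {"translation":[-0.0105,-0.0225,0],"delta_rot":[0,0,7.8],"gripper":0},
    {"translation":[-0.0135,-0.021,0],"delta_rot":[0,0,7.8],"gripper":0},
    {"translation":[-0.016,-0.019,0],"delta_rot":[0,0,7.8],"gripper":0},
    {"translation":[-0.0185,-0.0165,0],"delta_rot":[0,0,7.8],"gripper":0},
    {"translation":[-0.021,-0.014,0],"delta_rot":[0,0,7.8],"gripper":0},
    {"translation":[-0.0225,-0.011,0],"delta_rot":[0,0,7.8],"gripper":0}
  ]
}}

```text
t: 10.05
tool_pos: [0.5047, -0.0134, 0.3499]
eef_rot: [0.0, 0.93, -0.368, -0.001]
contact_force: [0.6, 0.4, 0.2]
width: 0.0005
finger_force: 0.0
```

Call:
{"name": "arm_command", "arguments": {
  "motion": [
    {"translation":[-0.0235,-0.008,0],"delta_rot":[0,0,7.8],"gripper":0},
    {"translation":[0,0,0],"delta_rot":[0,0,0],"gripper":0}
  ]
}}

```text
t: 10.25
tool_pos: [0.4921, 0.0098, 0.3502]
eef_rot: [-0.0, 0.904, -0.428, -0.001]
contact_force: [-0.5, 0.3, -0.5]
width: -0.0001
finger_force: 0.0
```

Run:
```python
from h import *
p,r=cur(); y0=np.degrees(np.arctan2(*r.as_matrix()[[1,0],0])); print(y0)
for cam in ("wrist","top","scene"):
    pic=read_camera(cam); 
    if cam=="wrist": cv2.imwrite("pics/w4.png",pic["img"])
    for n in ("wheel_handle","wheel_hub"):
        print(n,cam,[(np.round(d["centre"],4).tolist(),round(d["p"],2)) for d in spotter.landmark_of(pic,n)[:2]])
h=-141; S=np.array(wheel(h,.045))
b=S.copy(); b[2]=.31
W=[b,S,wheel(h,.033),wheel(h,.024)]
n=45; W+=[wheel(h+8*i,.022,mis=-8/6*0-1.1*i) for i in range(1,n+1)]
plan(W[:26])
```

```text
{'t': 10.25, 'tool_pos': [0.4921, 0.0098, 0.3502], 'eef_rot': [-0.0002, 0.9036, -0.4283, -0.0013], 'contact_force': [-0.4958, 0.3363, -0.5222], 'width': -0.0001, 'qpos': [-0.2076, 0.126, 1.5872, 0.0009, 1.4308, 2.2483]}
-50.71795811017695
wheel_handle wrist [([0.5201, -0.0324, 0.2141], 0.68)]
wheel_hub wrist [([0.5685, 0.0065, 0.1963], 0.61)]
wheel_handle top []
wheel_hub top []
wheel_handle scene [([0.5222, -0.0286, 0.2117], 0.6)]
wheel_hub scene [([0.5769, 0.013, 0.1955], 0.72)]
{'t': 10.7, 'tool_pos': [0.494, 0.0069, 0.3507], 'eef_rot': [0.0001, 0.9037, -0.4282, -0.0002], 'contact_force': [-0.231, 0.9668, 0.1891], 'width': 0.0002, 'qpos': [-0.2121, 0.1283, 1.5834, -0.0001, 1.4302, 2.2437]}
0 [-1.0, 0.0, 40.7] [0.02, 0.01, 0.29] 
1 [0.0, 0.0, 30.0] [0.0, 0.0, 0.0] 
2 [12.0, -0.0, 0.0] [0.0, 0.0, 0.0] 
3 [9.0, 0.0, 0.0] [0.0, 0.0, 0.0] 
4 [10.6, 2.5, 0.0] [0.0, 0.0, -6.9] 
5 [8.6, 2.3, 0.0] [0.0, 0.0, -6.9] 
6 [8.7, 2.1, 0.0] [0.0, 0.0, -6.9] 
7 [8.7, 2.0, 0.0] [0.0, 0.0, -6.9] 
8 [8.7, 1.8, 0.0] [0.0, 0.0, -6.9] 
9 [8.8, 1.6, 0.0] [0.0, 0.0, -6.9] 
10 [8.8, 1.5, 0.0] [0.0, 0.0, -6.9] 
11 [8.8, 1.3, 0.0] [0.0, 0.0, -6.9] 
12 [8.8, 1.1, 0.0] [0.0, 0.0, -6.9] 
13 [8.9, 1.0, 0.0] [0.0, 0.0, -6.9] 
14 [8.9, 0.8, 0.0] [0.0, 0.0, -6.9] 
15 [8.9, 0.6, 0.0] [0.0, 0.0, -6.9] 
16 [8.9, 0.5, 0.0] [0.0, 0.0, -6.9] 
17 [8.9, 0.3, 0.0] [0.0, 0.0, -6.9] 
18 [8.9, 0.1, 0.0] [0.0, 0.0, -6.9] 
19 [8.9, -0.1, 0.0] [0.0, 0.0, -6.9] 
20 [8.9, -0.2, 0.0] [0.0, 0.0, -6.9] 
21 [8.9, -0.4, 0.0] [0.0, 0.0, -6.9] 
22 [8.9, -0.6, 0.0] [0.0, 0.0, -6.9] 
23 [8.9, -0.7, 0.0] [0.0, 0.0, -6.9] 
24 [8.9, -0.9, 0.0] [0.0, 0.0, -6.9] 
25 [8.8, -1.1, 0.0] [0.0, 0.0, -6.9]
```

View pics/w4.png

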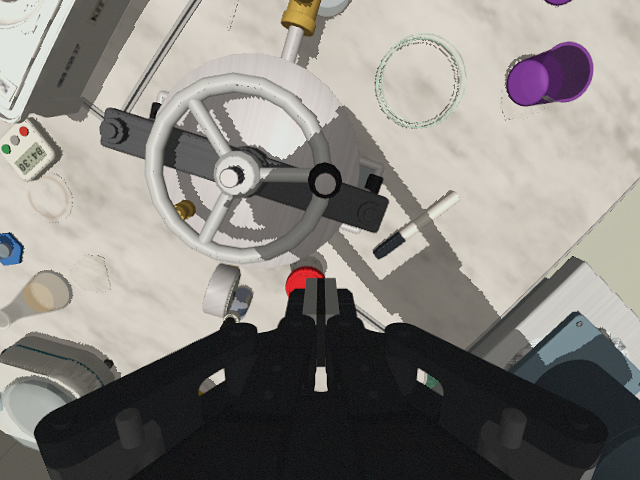

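The handle (323,180) lies straight ahead of the shut fingers, with the hub (230,177) square to the push direction. I descend and push.

Call:
{"name": "arm_command", "arguments": {
  "motion": [
    {"translation":[-0.001,0,0.04],"delta_rot":[0,0,0],"gripper":0},
    {"translation":[0,0,0.03],"delta_rot":[0,0,0],"gripper":0},
    {"translation":[0.012,0,0],"delta_rot":[0,0,0],"gripper":0},
    {"translation":[0.009,0,0],"delta_rot":[0,0,0],"gripper":0},
    {"translation":[0.0105,0.0025,0],"delta_rot":[0,0,-6.9],"gripper":0},
    {"translation":[0.0085,0.0025,0],"delta_rot":[0,0,-6.9],"gripper":0},
    {"translation":[0.0085,0.002,0],"delta_rot":[0,0,-6.9],"gripper":0},
    {"translation":[0.0085,0.002,0],"delta_rot":[0,0,-6.9],"gripper":0}
  ]
}}

```text
t: 11.5
tool_pos: [0.5284, -0.0387, 0.2826]
eef_rot: [-0.001, 0.98, -0.198, 0.0]
contact_force: [-2.0, 2.9, -1.5]
width: -0.0001
finger_force: 1.7
```

Run:
```python
from h import *
p,r=cur(); y0=np.degrees(np.arctan2(*r.as_matrix()[[1,0],0])); print(y0, wheel(-109,.022,-4.4))
for cam in ("wrist","scene"):
    pic=read_camera(cam); 
    for n in ("wheel_handle",):
        print(n,cam,[(np.round(d["centre"],4).tolist(),round(d["p"],2)) for d in spotter.landmark_of(pic,n)[:2]])
plan([wheel(-141+8*i,.022,mis=-1.1*i) for i in range(5,22)])
```

```text
{'t': 11.5, 'tool_pos': [0.5284, -0.0387, 0.2826], 'eef_rot': [-0.0005, 0.9802, -0.1979, 0.0004], 'contact_force': [-1.966, 2.939, -1.5347], 'width': -0.0001, 'qpos': [-0.2843, 0.2376, 1.6166, 0.0011, 1.2867, 1.6845]}
-22.823927740288905 (np.float64(0.5279645020693857), np.float64(-0.03906861513790156), 0.28, -23.4)
wheel_handle wrist [([0.5497, -0.0488, 0.2155], 0.96)]
wheel_handle scene [([0.5497, -0.0495, 0.2135], 0.71)]
{'t': 11.7, 'tool_pos': [0.5287, -0.0389, 0.2824], 'eef_rot': [0.0003, 0.9794, -0.2019, 0.0016], 'contact_force': [0.8856, 0.2932, 1.4039], 'width': -0.0002, 'qpos': [-0.2839, 0.2372, 1.6176, -0.0003, 1.2836, 1.6937]}
0 [8.1, 2.3, 2.5] [0.0, -0.19, -6.8] 
1 [8.8, 1.6, 0.0] [0.0, 0.0, -6.9] 
2 [8.8, 1.5, 0.0] [0.0, 0.0, -6.9] 
3 [8.8, 1.3, 0.0] [0.0, 0.0, -6.9] 
4 [8.8, 1.1, 0.0] [0.0, 0.0, -6.9] 
5 [8.9, 1.0, 0.0] [0.0, 0.0, -6.9] 
6 [8.9, 0.8, 0.0] [0.0, 0.0, -6.9] 
7 [8.9, 0.6, 0.0] [0.0, 0.0, -6.9] 
8 [8.9, 0.5, 0.0] [0.0, 0.0, -6.9] 
9 [8.9, 0.3, 0.0] [0.0, 0.0, -6.9] 
10 [8.9, 0.1, 0.0] [0.0, 0.0, -6.9] 
11 [8.9, -0.1, 0.0] [0.0, 0.0, -6.9] 
12 [8.9, -0.2, 0.0] [0.0, 0.0, -6.9] 
13 [8.9, -0.4, 0.0] [0.0, 0.0, -6.9] 
14 [8.9, -0.6, 0.0] [0.0, 0.0, -6.9] 
15 [8.9, -0.7, 0.0] [0.0, 0.0, -6.9] 
16 [8.9, -0.9, 0.0] [0.0, 0.0, -6.9]
```

Call:
{"name": "arm_command", "arguments": {
  "motion": [
    {"translation":[0.008,0.0025,0.0025],"delta_rot":[0,0,-6.9],"gripper":0},
    {"translation":[0.009,0.0015,0],"delta_rot":[0,0,-6.9],"gripper":0},
    {"translation":[0.009,0.0015,0],"delta_rot":[0,0,-6.9],"gripper":0},
    {"translation":[0.009,0.0015,0],"delta_rot":[0,0,-6.9],"gripper":0},
    {"translation":[0.009,0.001,0],"delta_rot":[0,0,-6.9],"gripper":0},
    {"translation":[0.009,0.001,0],"delta_rot":[0,0,-6.9],"gripper":0},
    {"translation":[0.009,0.001,0],"delta_rot":[0,0,-6.9],"gripper":0},
    {"translation":[0.009,0.0005,0],"delta_rot":[0,0,-6.9],"gripper":0}
  ]
}}

```text
t: 12.5
tool_pos: [0.5945, -0.0465, 0.2792]
eef_rot: [-0.0, 0.961, 0.278, -0.001]
contact_force: [-4.7, 0.0, 0.3]
width: 0.0001
finger_force: 2.0
```

Run:
```python
from h import *
p,r=cur(); y0=np.degrees(np.arctan2(*r.as_matrix()[[1,0],0])); print(y0, wheel(-141+96,.022,-13.2))
for cam in ("wrist","scene"):
    pic=read_camera(cam); 
    for n in ("wheel_handle",):
        print(n,cam,[(np.round(d["centre"],4).tolist(),round(d["p"],2)) for d in spotter.landmark_of(pic,n)[:2]])
plan([wheel(-141+8*i,.022,mis=-1.1*i) for i in range(13,30)])
```

```text
{'t': 12.5, 'tool_pos': [0.5945, -0.0465, 0.2792], 'eef_rot': [-0.0, 0.9607, 0.2777, -0.0008], 'contact_force': [-4.7096, 0.0215, 0.3243], 'width': 0.0001, 'qpos': [-0.2645, 0.3587, 1.456, -0.0008, 1.3283, 0.7437]}
32.24166391219524 (np.float64(0.5951700576850888), np.float64(-0.04748275605729689), 0.28, 31.8)
wheel_handle wrist [([0.6131, -0.0334, 0.2131], 0.76)]
wheel_handle scene [([0.6133, -0.0321, 0.2136], 0.97), ([0.5683, 0.0087, -0.005], 0.35)]
{'t': 12.7, 'tool_pos': [0.5954, -0.0466, 0.2791], 'eef_rot': [0.0005, 0.9616, 0.2746, 0.0007], 'contact_force': [-0.0155, -0.7746, -0.5695], 'width': -0.0002, 'qpos': [-0.2646, 0.3587, 1.4563, -0.0002, 1.3248, 0.75]}
0 [8.3, 1.2, -0.9] [0.09, -0.06, -6.83] 
1 [8.9, 0.3, 0.0] [0.0, 0.0, -6.9] 
2 [8.9, 0.1, 0.0] [0.0, 0.0, -6.9] 
3 [8.9, -0.1, 0.0] [0.0, 0.0, -6.9] 
4 [8.9, -0.2, 0.0] [0.0, 0.0, -6.9] 
5 [8.9, -0.4, 0.0] [0.0, 0.0, -6.9] 
6 [8.9, -0.6, 0.0] [0.0, 0.0, -6.9] 
7 [8.9, -0.7, 0.0] [0.0, 0.0, -6.9] 
8 [8.9, -0.9, 0.0] [0.0, 0.0, -6.9] 
9 [8.8, -1.1, 0.0] [0.0, 0.0, -6.9] 
10 [8.8, -1.3, 0.0] [0.0, 0.0, -6.9] 
11 [8.8, -1.4, 0.0] [0.0, 0.0, -6.9] 
12 [8.8, -1.6, 0.0] [0.0, 0.0, -6.9] 
13 [8.7, -1.8, 0.0] [0.0, 0.0, -6.9] 
14 [8.7, -1.9, 0.0] [0.0, 0.0, -6.9] 
15 [8.7, -2.1, 0.0] [0.0, 0.0, -6.9] 
16 [8.6, -2.3, 0.0] [0.0, 0.0, -6.9]
```

Tracking is good (handle at about -44°). I push on.

Call:
{"name": "arm_command", "arguments": {
  "motion": [
    {"translation":[0.0085,0.001,-0.001],"delta_rot":[0,0,-6.9],"gripper":0},
    {"translation":[0.009,0.0005,0],"delta_rot":[0,0,-6.9],"gripper":0},
    {"translation":[0.009,0,0],"delta_rot":[0,0,-6.9],"gripper":0},
    {"translation":[0.009,0,0],"delta_rot":[0,0,-6.9],"gripper":0},
    {"translation":[0.009,0,0],"delta_rot":[0,0,-6.9],"gripper":0},
    {"translation":[0.009,-0.0005,0],"delta_rot":[0,0,-6.9],"gripper":0},
    {"translation":[0.009,-0.0005,0],"delta_rot":[0,0,-6.9],"gripper":0},
    {"translation":[0.009,-0.0005,0],"delta_rot":[0,0,-6.9],"gripper":0}
  ]
}}

```text
t: 13.5
tool_pos: [0.632, 0.0089, 0.2797]
eef_rot: [0.001, 0.723, 0.69, -0.001]
contact_force: [-1.9, -3.8, 0.2]
width: -0.0
finger_force: 1.8
```

Run:
```python
from h import *
p,r=cur(); y0=np.degrees(np.arctan2(*r.as_matrix()[[1,0],0])); print(y0, wheel(-141+160,.022,-22))
for cam in ("wrist","scene"):
    pic=read_camera(cam); 
    for n in ("wheel_handle",):
        print(n,cam,[(np.round(d["centre"],4).tolist(),round(d["p"],2)) for d in spotter.landmark_of(pic,n)[:2]])
plan([wheel(-141+8*i,.022+.001*(i>24),mis=-1.1*i) for i in range(21,38)])
```

```text
{'t': 13.5, 'tool_pos': [0.632, 0.0089, 0.2797], 'eef_rot': [0.0007, 0.7233, 0.6905, -0.001], 'contact_force': [-1.8926, -3.818, 0.2492], 'width': -0.0, 'qpos': [-0.1609, 0.4214, 1.3603, -0.0025, 1.36, -0.1139]}
87.33694557377616 (np.float64(0.6321936139340165), np.float64(0.009232680604244436), 0.28, 87)
wheel_handle wrist [([0.6262, 0.0302, 0.2152], 0.61)]
wheel_handle scene [([0.6234, 0.0307, 0.2149], 0.76), ([0.6453, -0.1754, 0.1545], 0.55)]
{'t': 13.7, 'tool_pos': [0.6326, 0.01, 0.2798], 'eef_rot': [0.0004, 0.7252, 0.6886, 0.0005], 'contact_force': [-0.4472, 0.3314, 0.3415], 'width': -0.0001, 'qpos': [-0.1603, 0.4214, 1.3599, 0.0003, 1.359, -0.1086]}
0 [8.1, -1.2, -0.2] [0.07, -0.0, -6.87] 
1 [8.8, -1.1, 0.0] [0.0, 0.0, -6.9] 
2 [8.8, -1.3, 0.0] [0.0, 0.0, -6.9] 
3 [8.8, -1.4, 0.0] [0.0, 0.0, -6.9] 
4 [7.9, -1.0, 0.0] [0.0, 0.0, -6.9] 
5 [8.8, -1.6, 0.0] [0.0, 0.0, -6.9] 
6 [8.8, -1.8, 0.0] [0.0, 0.0, -6.9] 
7 [8.7, -2.0, 0.0] [0.0, 0.0, -6.9] 
8 [8.7, -2.1, 0.0] [0.0, 0.0, -6.9] 
9 [8.7, -2.3, 0.0] [0.0, 0.0, -6.9] 
10 [8.6, -2.5, 0.0] [0.0, 0.0, -6.9] 
11 [8.6, -2.6, 0.0] [0.0, 0.0, -6.9] 
12 [8.5, -2.8, 0.0] [0.0, 0.0, -6.9] 
13 [8.5, -3.0, 0.0] [0.0, 0.0, -6.9] 
14 [8.4, -3.1, 0.0] [0.0, 0.0, -6.9] 
15 [8.3, -3.3, 0.0] [0.0, 0.0, -6.9] 
16 [8.3, -3.4, 0.0] [0.0, 0.0, -6.9]
```

Call:
{"name": "arm_command", "arguments": {
  "motion": [
    {"translation":[0.008,-0.001,0],"delta_rot":[0,0,-6.9],"gripper":0},
    {"translation":[0.009,-0.001,0],"delta_rot":[0,0,-6.9],"gripper":0},
    {"translation":[0.009,-0.0015,0],"delta_rot":[0,0,-6.9],"gripper":0},
    {"translation":[0.009,-0.0015,0],"delta_rot":[0,0,-6.9],"gripper":0},
    {"translation":[0.008,-0.001,0],"delta_rot":[0,0,-6.9],"gripper":0},
    {"translation":[0.009,-0.0015,0],"delta_rot":[0,0,-6.9],"gripper":0},
    {"translation":[0.009,-0.002,0],"delta_rot":[0,0,-6.9],"gripper":0},
    {"translation":[0.0085,-0.002,0],"delta_rot":[0,0,-6.9],"gripper":0}
  ]
}}

```text
t: 14.5
tool_pos: [0.5987, 0.067, 0.2801]
eef_rot: [0.002, 0.321, 0.947, 0.0]
contact_force: [3.1, -2.0, 0.6]
width: -0.0
finger_force: 1.4
```

Run:
```python
from h import *
p,r=cur(); y0=np.degrees(np.arctan2(*r.as_matrix()[[1,0],0])); print(y0, wheel(-141+224,.023,-30.8))
for cam in ("wrist","scene","top"):
    pic=read_camera(cam); 
    if cam=="wrist": cv2.imwrite("pics/w5.png",pic["img"])
    for n in ("wheel_handle",):
        for d in spotter.landmark_of(pic,n)[:1]: c=np.array(d["centre"]); print(n,cam,c,d["p"],np.degrees(np.arctan2(c[1]-HUB[1],c[0]-HUB[0])),np.hypot(*(c[:2]-HUB)))
plan([wheel(-141+8*i,.023+.001*(i>32),mis=-30.8-1.9*(i-28)) for i in range(29,46)])
```

```text
{'t': 14.5, 'tool_pos': [0.5987, 0.067, 0.2801], 'eef_rot': [0.0019, 0.3213, 0.947, 0.0002], 'contact_force': [3.1272, -1.9511, 0.6391], 'width': -0.0, 'qpos': [-0.0733, 0.3664, 1.4424, -0.0006, 1.329, -0.9898]}
142.51788593241105 (np.float64(0.5984407220920592), np.float64(0.06724977420016091), 0.28, 142.2)
wheel_handle wrist [0.58   0.0646 0.2154] 0.59 77.7967967821182 0.055350700085906764
{'t': 14.8, 'tool_pos': [0.5979, 0.0674, 0.2794], 'eef_rot': [-0.0001, 0.3231, 0.9464, 0.0001], 'contact_force': [-0.1267, 0.7944, 0.8184], 'width': -0.0001, 'qpos': [-0.073, 0.3674, 1.4427, 0.0002, 1.3316, -0.9858]}
0 [8.2, -1.9, -0.6] [0.01, -0.01, -6.0] 
1 [8.6, -2.4, 0.0] [0.0, 0.0, -6.1] 
2 [8.5, -2.7, 0.0] [0.0, 0.0, -6.1] 
3 [8.4, -3.0, 0.0] [0.0, 0.0, -6.1] 
4 [7.7, -2.6, 0.0] [0.0, 0.0, -6.1] 
5 [8.3, -3.4, 0.0] [0.0, 0.0, -6.1] 
6 [8.2, -3.7, 0.0] [0.0, 0.0, -6.1] 
7 [8.1, -4.0, 0.0] [0.0, 0.0, -6.1] 
8 [7.9, -4.3, 0.0] [0.0, 0.0, -6.1] 
9 [7.8, -4.5, 0.0] [0.0, 0.0, -6.1] 
10 [7.6, -4.8, 0.0] [0.0, 0.0, -6.1] 
11 [7.5, -5.0, 0.0] [0.0, 0.0, -6.1] 
12 [7.3, -5.3, 0.0] [0.0, 0.0, -6.1] 
13 [7.1, -5.5, 0.0] [0.0, 0.0, -6.1] 
14 [6.9, -5.7, 0.0] [0.0, 0.0, -6.1] 
15 [6.8, -6.0, 0.0] [0.0, 0.0, -6.1] 
16 [6.6, -6.2, 0.0] [0.0, 0.0, -6.1]
```

View pics/w5.png

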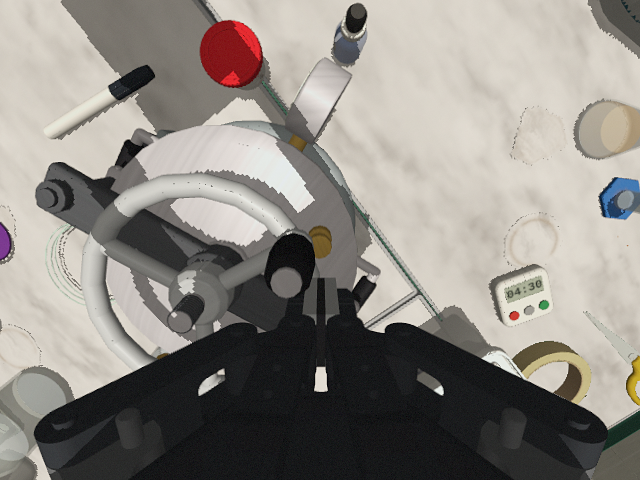

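The handle (290,270) sits off-centre on the finger (320,300), so the tool's lag in yaw is getting large. I'll back off, turn the tool about 149° to push squarely with its opposite face, and go on.

Run:
```python
from h import *
p,r=cur(); y0=np.degrees(np.arctan2(*r.as_matrix()[[1,0],0]))
h=83; S=wheel(h,.050); A=np.r_[p,y0]; B=np.array([*S[:3],h-90.])
W=[(*(p+(np.array(S[:3])-p)*k/2),y0) for k in (1,2)]
W+=[(*S[:3],y0+(h-90-y0)*k/18) for k in range(1,19)]
W+=[(*wheel(h,l)[:3],h-90) for l in (.036,.024)]
W+=[(*wheel(h+8*i,.022)[:3],h-90+8*i) for i in range(1,4)]
plan(W)
```

```text
{'t': 14.8, 'tool_pos': [0.5979, 0.0674, 0.2794], 'eef_rot': [-0.0001, 0.3231, 0.9464, 0.0001], 'contact_force': [-0.1267, 0.7944, 0.8184], 'width': -0.0001, 'qpos': [-0.073, 0.3674, 1.4427, 0.0002, 1.3316, -0.9858]}
{'t': 14.8, 'tool_pos': [0.5979, 0.0674, 0.2794], 'eef_rot': [-0.0001, 0.3231, 0.9464, 0.0001], 'contact_force': [-0.1267, 0.7944, 0.8184], 'width': -0.0001, 'qpos': [-0.073, 0.3674, 1.4427, 0.0002, 1.3316, -0.9858]}
0 [-11.9, 7.0, -0.3] [0.0, -0.01, -0.0] 
1 [-11.9, 7.0, -0.3] [0.0, 0.0, 0.0] 
2 [0.0, 0.0, 0.0] [0.0, 0.0, 8.29] 
3 [0.0, 0.0, 0.0] [0.0, 0.0, 8.29] 
4 [0.0, 0.0, 0.0] [0.0, 0.0, 8.29] 
5 [0.0, 0.0, 0.0] [0.0, 0.0, 8.29] 
6 [0.0, 0.0, 0.0] [0.0, 0.0, 8.29] 
7 [0.0, 0.0, 0.0] [0.0, 0.0, 8.29] 
8 [0.0, 0.0, 0.0] [0.0, 0.0, 8.29] 
9 [0.0, 0.0, 0.0] [0.0, 0.0, 8.29] 
10 [0.0, 0.0, 0.0] [0.0, 0.0, 8.29] 
11 [0.0, 0.0, 0.0] [0.0, 0.0, 8.29] 
12 [0.0, 0.0, 0.0] [0.0, 0.0, 8.29] 
13 [0.0, 0.0, 0.0] [0.0, 0.0, 8.29] 
14 [0.0, 0.0, 0.0] [0.0, 0.0, 8.29] 
15 [0.0, 0.0, 0.0] [0.0, 0.0, 8.29] 
16 [0.0, 0.0, 0.0] [0.0, 0.0, 8.29] 
17 [0.0, 0.0, 0.0] [0.0, 0.0, 8.29] 
18 [0.0, 0.0, 0.0] [0.0, 0.0, 8.29] 
19 [0.0, 0.0, 0.0] [0.0, 0.0, 8.29] 
20 [-14.0, 0.0, 0.0] [0.0, 0.0, 0.0] 
21 [-12.0, 0.0, 0.0] [0.0, 0.0, 0.0] 
22 [-10.6, -2.5, 0.0] [0.0, 0.0, -8.0] 
23 [-8.6, -2.5, 0.0] [0.0, 0.0, -8.0] 
24 [-8.6, -2.5, 0.0] [0.0, 0.0, -8.0]
```

Call:
{"name": "arm_command", "arguments": {
  "motion": [
    {"translation":[-0.012,0.007,0],"delta_rot":[0,0,0],"gripper":0},
    {"translation":[-0.012,0.007,0],"delta_rot":[0,0,0],"gripper":0},
    {"translation":[0,0,0],"delta_rot":[0,0,8.3],"gripper":0},
    {"translation":[0,0,0],"delta_rot":[0,0,8.3],"gripper":0},
    {"translation":[0,0,0],"delta_rot":[0,0,8.3],"gripper":0},
    {"translation":[0,0,0],"delta_rot":[0,0,8.3],"gripper":0},
    {"translation":[0,0,0],"delta_rot":[0,0,8.3],"gripper":0},
    {"translation":[0,0,0],"delta_rot":[0,0,8.3],"gripper":0}
  ]
}}

```text
t: 15.6
tool_pos: [0.6255, 0.0639, 0.2791]
eef_rot: [-0.0, 0.693, 0.721, -0.0]
contact_force: [0.3, -0.4, -0.7]
width: -0.0003
finger_force: 0.0
```

Call:
{"name": "arm_command", "arguments": {
  "motion": [
    {"translation":[0,0,0],"delta_rot":[0,0,8.3],"gripper":0},
    {"translation":[0,0,0],"delta_rot":[0,0,8.3],"gripper":0},
    {"translation":[0,0,0],"delta_rot":[0,0,8.3],"gripper":0},
    {"translation":[0,0,0],"delta_rot":[0,0,8.3],"gripper":0},
    {"translation":[0,0,0],"delta_rot":[0,0,8.3],"gripper":0},
    {"translation":[0,0,0],"delta_rot":[0,0,8.3],"gripper":0},
    {"translation":[0,0,0],"delta_rot":[0,0,8.3],"gripper":0},
    {"translation":[0,0,0],"delta_rot":[0,0,8.3],"gripper":0}
  ]
}}

```text
t: 16.4
tool_pos: [0.6255, 0.0639, 0.2791]
eef_rot: [-0.0, 0.975, 0.223, -0.0]
contact_force: [-0.5, -0.4, 0.5]
width: 0.0001
finger_force: 0.0
```

Call:
{"name": "arm_command", "arguments": {
  "motion": [
    {"translation":[0,0,0],"delta_rot":[0,0,8.3],"gripper":0},
    {"translation":[0,0,0],"delta_rot":[0,0,8.3],"gripper":0},
    {"translation":[0,0,0],"delta_rot":[0,0,8.3],"gripper":0},
    {"translation":[0,0,0],"delta_rot":[0,0,8.3],"gripper":0},
    {"translation":[0,0,0],"delta_rot":[0,0,0],"gripper":0}
  ]
}}

```text
t: 16.9
tool_pos: [0.6255, 0.064, 0.2791]
eef_rot: [-0.0, 0.998, -0.062, -0.0]
contact_force: [-0.3, 0.5, -0.5]
width: -0.0001
finger_force: 0.0
```

Run:
```python
from h import *
p,r=cur(); y0=np.degrees(np.arctan2(*r.as_matrix()[[1,0],0])); print(y0)
for cam in ("wrist","scene","top"):
    pic=read_camera(cam)
    for d in spotter.landmark_of(pic,"wheel_handle")[:1]: c=np.array(d["centre"]); print(cam,c,d["p"],np.degrees(np.arctan2(c[1]-HUB[1],c[0]-HUB[0])),np.hypot(*(c[:2]-HUB)))
h=83
plan([(*wheel(h,l)[:3],h-90) for l in (.036,.024)]+[(*wheel(h+8*i,.022)[:3],h-90+8*i) for i in range(1,7)])
```

```text
{'t': 16.9, 'tool_pos': [0.6255, 0.064, 0.2791], 'eef_rot': [-0.0, 0.9981, -0.0618, -0.0003], 'contact_force': [-0.3487, 0.49, -0.5101], 'width': -0.0001, 'qpos': [-0.0753, 0.4158, 1.3704, 0.0001, 1.3559, 1.6193]}
-7.091737990957979
wrist [0.5772 0.0662 0.2141] 0.71 80.92175916460661 0.05640655990219577
scene [0.5745 0.0704 0.2108] 0.92 84.09059547109874 0.060220013284621586
{'t': 17.2, 'tool_pos': [0.6254, 0.0641, 0.2794], 'eef_rot': [0.0, 0.9982, -0.0594, -0.0], 'contact_force': [-0.5693, -0.3944, -0.3671], 'width': -0.0001, 'qpos': [-0.075, 0.4153, 1.3706, -0.0, 1.3558, 1.6147]}
0 [-14.1, 0.1, -0.6] [0.0, 0.01, 0.19] 
1 [-12.0, 0.0, 0.0] [0.0, 0.0, 0.0] 
2 [-10.6, -2.5, 0.0] [0.0, 0.0, -8.0] 
3 [-8.6, -2.5, 0.0] [0.0, 0.0, -8.0] 
4 [-8.6, -2.5, 0.0] [0.0, 0.0, -8.0] 
5 [-8.6, -2.5, 0.0] [0.0, 0.0, -8.0] 
6 [-8.6, -2.5, 0.0] [0.0, 0.0, -8.0] 
7 [-8.6, -2.5, 0.0] [0.0, 0.0, -8.0]
```

Call:
{"name": "arm_command", "arguments": {
  "motion": [
    {"translation":[-0.014,0,0],"delta_rot":[0,0,0],"gripper":0},
    {"translation":[-0.012,0,0],"delta_rot":[0,0,0],"gripper":0},
    {"translation":[-0.0105,-0.0025,0],"delta_rot":[0,0,-8],"gripper":0},
    {"translation":[-0.0085,-0.0025,0],"delta_rot":[0,0,-8],"gripper":0},
    {"translation":[-0.0085,-0.0025,0],"delta_rot":[0,0,-8],"gripper":0},
    {"translation":[-0.0085,-0.0025,0],"delta_rot":[0,0,-8],"gripper":0},
    {"translation":[-0.0085,-0.0025,0],"delta_rot":[0,0,-8],"gripper":0},
    {"translation":[-0.0085,-0.0025,0],"delta_rot":[0,0,-8],"gripper":0}
  ]
}}

```text
t: 18.0
tool_pos: [0.546, 0.0715, 0.2794]
eef_rot: [-0.001, 0.935, 0.354, 0.001]
contact_force: [2.7, 4.2, -0.6]
width: 0.0001
finger_force: 2.0
```

Run:
```python
from h import *
p,r=cur(); y0=np.degrees(np.arctan2(*r.as_matrix()[[1,0],0])); print(y0,wheel(131,.022))
for cam in ("wrist","scene","top"):
    pic=read_camera(cam)
    for d in spotter.landmark_of(pic,"wheel_handle")[:1]: c=np.array(d["centre"]); print(cam,c,d["p"],np.degrees(np.arctan2(c[1]-HUB[1],c[0]-HUB[0])),np.hypot(*(c[:2]-HUB)))
h=131
plan([(*wheel(h+8*i,.022)[:3],h-90+8*i) for i in range(1,11)])
```

```text
{'t': 18.0, 'tool_pos': [0.546, 0.0715, 0.2794], 'eef_rot': [-0.0008, 0.9351, 0.3545, 0.001], 'contact_force': [2.6749, 4.2392, -0.6059], 'width': 0.0001, 'qpos': [-0.0735, 0.2766, 1.5721, 0.0024, 1.2918, 0.772]}
41.52011858585111 (np.float64(0.5455400690254706), np.float64(0.07021587345115748), 0.28, 221)
scene [0.5321 0.0556 0.2155] 0.75 128.7526449746493 0.05783121994217311
top [0.528  0.056  0.2095] 0.57 131.53177074108288 0.06078108258331699
{'t': 18.3, 'tool_pos': [0.5463, 0.0703, 0.2795], 'eef_rot': [0.0002, 0.9368, 0.35, 0.0001], 'contact_force': [-0.412, 0.5063, -0.3204], 'width': 0.0, 'qpos': [-0.0744, 0.2774, 1.5707, -0.0003, 1.2931, 0.7814]}
0 [-9.2, -2.9, -0.5] [0.03, 0.0, -8.03] 
1 [-8.6, -2.5, 0.0] [0.0, 0.0, -8.0] 
2 [-8.6, -2.5, 0.0] [0.0, 0.0, -8.0] 
3 [-8.6, -2.5, 0.0] [0.0, 0.0, -8.0] 
4 [-8.6, -2.5, 0.0] [0.0, 0.0, -8.0] 
5 [-8.6, -2.5, 0.0] [0.0, 0.0, -8.0] 
6 [-8.6, -2.5, 0.0] [0.0, 0.0, -8.0] 
7 [-8.6, -2.5, 0.0] [0.0, 0.0, -8.0] 
8 [-8.6, -2.5, 0.0] [0.0, 0.0, -8.0] 
9 [-8.6, -2.5, 0.0] [0.0, 0.0, -8.0]
```

Call:
{"name": "arm_command", "arguments": {
  "motion": [
    {"translation":[-0.009,-0.003,0],"delta_rot":[0,0,-8],"gripper":0},
    {"translation":[-0.0086,-0.0025,0],"delta_rot":[0,0,-8],"gripper":0},
    {"translation":[-0.0086,-0.0025,0],"delta_rot":[0,0,-8],"gripper":0},
    {"translation":[-0.0086,-0.0025,0],"delta_rot":[0,0,-8],"gripper":0},
    {"translation":[-0.0086,-0.0025,0],"delta_rot":[0,0,-8],"gripper":0},
    {"translation":[-0.0086,-0.0025,0],"delta_rot":[0,0,-8],"gripper":0},
    {"translation":[-0.0086,-0.0025,0],"delta_rot":[0,0,-8],"gripper":0},
    {"translation":[-0.0086,-0.0025,0],"delta_rot":[0,0,-8],"gripper":0}
  ]
}}

```text
t: 19.1
tool_pos: [0.5035, 0.0169, 0.2793]
eef_rot: [-0.001, 0.606, 0.795, 0.0]
contact_force: [-2.5, 4.6, 3.2]
width: 0.0001
finger_force: 2.0
```

```bash
cat > m.py <<'E'
from h import *
def handle():
    for cam in ("wrist","scene","top"):
        pic=read_camera(cam)
        for d in spotter.landmark_of(pic,"wheel_handle")[:1]: c=np.array(d["centre"]); print(cam,c,round(d["p"],2),np.degrees(np.arctan2(c[1]-HUB[1],c[0]-HUB[0]))%360,np.hypot(*(c[:2]-HUB)))
E
python3 - <<'E'
from m import *
p,r=cur(); y0=np.degrees(np.arctan2(*r.as_matrix()[[1,0],0])); print(y0,wheel(195,.022))
handle()
h=195
plan([(*wheel(h+d,.022)[:3],h-90+d) for d in (8,15,20,22)])
E
```

```text
{'t': 19.1, 'tool_pos': [0.5035, 0.0169, 0.2793], 'eef_rot': [-0.0014, 0.6063, 0.7952, 0.0], 'contact_force': [-2.5188, 4.6315, 3.1571], 'width': 0.0001, 'qpos': [-0.189, 0.1954, 1.6796, 0.0014, 1.2691, -0.4574]}
105.35176688857977 (np.float64(0.5046504314304006), np.float64(0.016221225472208257), 0.28, 285)
scene [ 0.5109 -0.0058  0.215 ] 0.9 195.85306852766246 0.05966950645011236
{'t': 19.4, 'tool_pos': [0.5048, 0.0163, 0.2795], 'eef_rot': [0.0004, 0.6093, 0.793, 0.0001], 'contact_force': [0.1197, -0.2053, 0.0503], 'width': 0.0001, 'qpos': [-0.1887, 0.1961, 1.6783, -0.0002, 1.2664, -0.4492]}
0 [-8.6, -2.6, -0.5] [0.03, 0.03, -8.07] 
1 [-7.5, -2.2, 0.0] [0.0, 0.0, -7.0] 
2 [-5.3, -1.7, 0.0] [0.0, 0.0, -5.0] 
3 [-2.1, -0.7, 0.0] [0.0, 0.0, -2.0]
```

Call:
{"name": "arm_command", "arguments": {
  "motion": [
    {"translation":[-0.0086,-0.0026,0],"delta_rot":[0,0,-8],"gripper":0},
    {"translation":[-0.0075,-0.0022,0],"delta_rot":[0,0,-7],"gripper":0},
    {"translation":[-0.0053,-0.0017,0],"delta_rot":[0,0,-5],"gripper":0},
    {"translation":[-0.001,0,0],"delta_rot":[0,0,0],"gripper":0},
    {"translation":[0.012,0,0],"delta_rot":[0,0,0],"gripper":0},
    {"translation":[0.01,0,0],"delta_rot":[0,0,0],"gripper":0},
    {"translation":[0,0,-0.045],"delta_rot":[0,0,0],"gripper":0},
    {"translation":[0,0,-0.03],"delta_rot":[0,0,0],"gripper":0}
  ]
}}

```text
t: 20.2
tool_pos: [0.4933, 0.0126, 0.3558]
eef_rot: [0.0, 0.461, 0.887, -0.0]
contact_force: [0.5, 0.1, 0.7]
width: -0.0004
finger_force: 0.0
```

Run:
```python
from m import *
cur(); handle(); handle()
p=read_camera("scene"); a=cv2.imread("pics/scene0.png"); s=np.s_[170:270,270:390]
cv2.imwrite("pics/cmp.png",np.hstack([cv2.resize(x[s],None,fx=3.3,fy=3.3,interpolation=2) for x in (a,p["img"])]))
```

```text
{'t': 20.2, 'tool_pos': [0.4933, 0.0126, 0.3558], 'eef_rot': [0.0, 0.4611, 0.8873, -0.0], 'contact_force': [0.4907, 0.0737, 0.7385], 'width': -0.0004, 'qpos': [-0.201, 0.1244, 1.5756, -0.0, 1.4416, -0.8133]}
scene [ 0.5173 -0.0242  0.2171] 0.85 214.23106375454586 0.06168541156545853
top [ 0.5163 -0.0268  0.2121] 0.44 215.65216511910126 0.06399445288460559
scene [ 0.5162 -0.0253  0.2125] 0.67 214.49451880524077 0.06321431799837758
top [ 0.5153 -0.0246  0.2131] 0.35 213.51508095983704 0.06356893895606568
```

View pics/cmp.png

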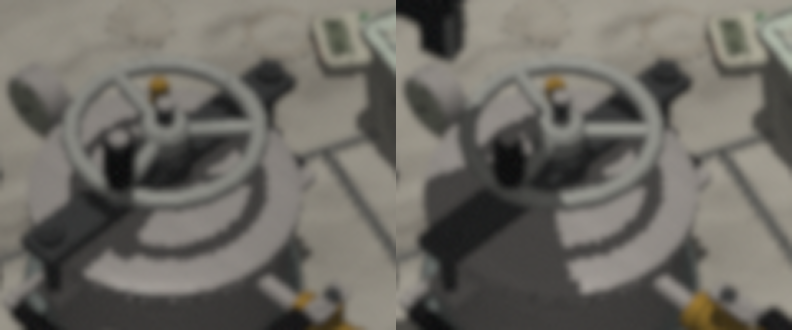

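The left half is the start and the right half is now: the handle centre is at (119,160) before and about (114,160) now. That makes it roughly 5° short, as the networks also say. It is inside tolerance, but I'll nudge it 4° to centre it.

Run:
```python
from h import *
W=[(*wheel(215,.045,z=z)[:3],125) for z in (.315,.28)]+[(*wheel(215,l)[:3],125) for l in (.033,.024)]+[(*wheel(h,.0215)[:3],h-90) for h in (217,219)]
plan(W)
```

```text
{'t': 20.85, 'tool_pos': [0.494, 0.0113, 0.3539], 'eef_rot': [-0.0005, 0.4609, 0.8874, -0.0001], 'contact_force': [-0.3837, -0.2056, -0.685], 'width': -0.0, 'qpos': [-0.2033, 0.127, 1.5771, -0.0, 1.4384, -0.816]}
0 [1.7, 0.5, 38.9] [-0.04, -0.04, 0.1] 
1 [0.0, 0.0, 35.0] [0.0, 0.0, 0.0] 
2 [-12.0, -0.0, 0.0] [0.0, 0.0, 0.0] 
3 [-9.0, 0.0, 0.0] [0.0, 0.0, 0.0] 
4 [-4.6, -0.7, 0.0] [0.0, 0.0, -2.0] 
5 [-2.1, -0.7, 0.0] [0.0, 0.0, -2.0]
```

Call:
{"name": "arm_command", "arguments": {
  "motion": [
    {"translation":[0.0017,0.0005,0.039],"delta_rot":[0,0,0],"gripper":0},
    {"translation":[0,0,0.035],"delta_rot":[0,0,0],"gripper":0},
    {"translation":[-0.012,0,0],"delta_rot":[0,0,0],"gripper":0},
    {"translation":[-0.009,0,0],"delta_rot":[0,0,0],"gripper":0},
    {"translation":[-0.0046,-0.0007,0],"delta_rot":[0,0,-2],"gripper":0},
    {"translation":[-0.002,-0.0007,0],"delta_rot":[0,0,-2],"gripper":0},
    {"translation":[-0.001,0,0],"delta_rot":[0,0,0],"gripper":0},
    {"translation":[0,0,0],"delta_rot":[0,0,0],"gripper":0}
  ]
}}

```text
t: 21.65
tool_pos: [0.51, -0.0119, 0.2821]
eef_rot: [0.001, 0.43, 0.903, 0.0]
contact_force: [-0.2, 0.3, 1.7]
width: -0.0
finger_force: 0.5
```

Call:
{"name": "arm_command", "arguments": {
  "motion": [
    {"translation":[0.012,0,0],"delta_rot":[0,0,0],"gripper":0},
    {"translation":[0.01,0,0],"delta_rot":[0,0,0],"gripper":0},
    {"translation":[0,0,-0.045],"delta_rot":[0,0,0],"gripper":0},
    {"translation":[0,0,-0.045],"delta_rot":[0,0,0],"gripper":0},
    {"translation":[0.04,0,0],"delta_rot":[0,0,0],"gripper":0},
    {"translation":[0.04,0,0],"delta_rot":[0,0,0],"gripper":0},
    {"translation":[0,0,0],"delta_rot":[0,0,0],"gripper":0}
  ]
}}

```text
t: 22.35
tool_pos: [0.4414, 0.0712, 0.3714]
eef_rot: [0.0, 0.428, 0.904, 0.001]
contact_force: [0.4, -0.1, 1.1]
width: -0.0002
finger_force: 0.0
```

Run:
```python
from m import *
cur(); handle(); handle()
p=read_camera("top")
for n in ("lever_grip","drain_beaker"): print(n,[np.round(d["centre"],4) for d in spotter.landmark_of(p,n)[:3]])
a=cv2.imread("pics/top0.png"); s=np.s_[165:285,240:400]
cv2.imwrite("pics/cmp2.png",np.hstack([cv2.resize(x[s],None,fx=2.5,fy=2.5,interpolation=2) for x in (a,p["img"])]))
```

```text
{'t': 22.35, 'tool_pos': [0.4414, 0.0712, 0.3714], 'eef_rot': [0.0001, 0.428, 0.9038, 0.0007], 'contact_force': [0.4387, -0.0757, 1.0864], 'width': -0.0002, 'qpos': [-0.0913, 0.0285, 1.6433, 0.0013, 1.4691, -0.7776]}
wrist [ 0.5207 -0.0321  0.2143] 0.83 221.82720608045815 0.06387894801888959
scene [ 0.5218 -0.0323  0.2121] 0.68 222.62739980921182 0.06319881327999759
top [ 0.521  -0.0319  0.2143] 0.78 221.8732378916785 0.06352204341801357
wrist [ 0.5241 -0.0314  0.213 ] 0.91 223.46981462775787 0.06090361237233799
scene [ 0.5238 -0.0282  0.212 ] 0.68 221.0122744275482 0.05897406209512788
top [ 0.519  -0.0289  0.2124] 0.71 218.63145102823765 0.06310982490864636
lever_grip [array([ 0.635 , -0.1762,  0.1562])]
drain_beaker [array([ 0.675 , -0.2831,  0.0014]), array([ 0.443 , -0.3611, -0.0001]), array([ 0.6282, -0.1758,  0.005 ])]
```

View pics/cmp2.png

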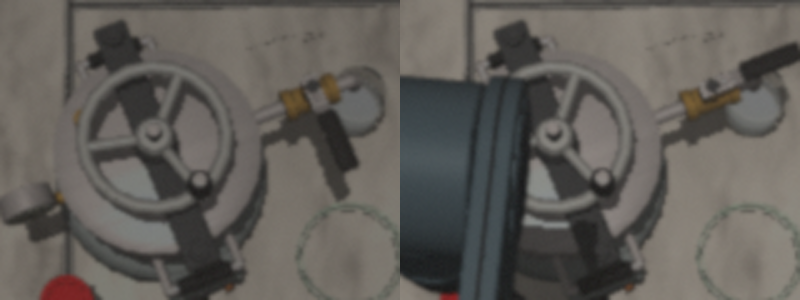

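The handle is at (199,180) in the left picture and at (601-400,181) now, so it is back where it began within about 2 mm. The lever lies along the pipe, and the beaker and dish are unmoved. The arm is clear, so I hand in.

```bash
python3 -c "
from workcell import order; print(order.close_job())"
```

```text
the job is handed in; nothing more can be done
None
```

I opened the drain valve to its stop, then pushed the wheel one full turn anticlockwise (handle back within about 2 mm of its start in the pictures), left the beaker and dish where they stood, and handed the job in; the hand-in returned no verdict.

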